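# Change the carbon-monoxide alarm in the boiler cupboard

### The arm

A 7-joint arm with a two-finger parallel gripper is mounted at the origin on the work surface. World frame = base frame: x ahead of the robot, y to its left, z up, the work surface at z = 0. Lengths are in m, angles in rad, forces in N, time in s.
With the tool pointing down it reaches from about 0.4 to 0.875 m from the base axis. Payload 19.3 kg.
Tool frame: the origin (TCP) lies midway between the tips of the shut fingers; the grasp point (between the pads) lies 19 mm behind it; z points along the fingers, y is the line along which they close (so a half turn about z gives the same grasp; the last joint's range is limited). The gripper opens to 85 mm and grips with 20 to 120 N. Pads are 22 mm wide; open, the fingers measure 114 mm over their backs; the gripper's body (76 mm by 85 mm) begins 54 mm behind the grasp point. The pads swing forward as they close: fully open they stand 13 mm farther back than shut.
Start: joints at [1.206, 0.521, -0.036, 1.599, 0.021, 1.021, -0.113], TCP at [0.182, -0.598, 0.197] pointing down, gripper open.
Joint ranges: [-2.91, 2.91], [-0.3, 2.13], [-1.5, 1.42], [0.17, 2.43], [-1.26, 4.41], [0.16, 1.93], [-2.52, 2.52]. Speed limits (rad/s): [1.89, 1.89, 2.39, 2.39, 3.01, 3.01, 3.01].

### API

Orientations are given as [roll, pitch, yaw] about the fixed x, y, z axes, in that order (R = Rz(yaw) Ry(pitch) Rx(roll)).
In Python, from workcell import * gives the robot as it stands. The module is installed in compiled form; this text tells all that it offers.
- The arm moves only by the tool play_rows, never from a script. Its argument "deltas" is a list of rows, each a list of 7 numbers: the shift along the tool's x, y, z in units of 500 mm (1.0 is 500 mm), then the turn, a rotation vector about the tool's x, y, z in units of 120 degrees (1.0 is 120 degrees), then the closure, from 0 (fully open) to 1 (shut). A call has 1 to 10 rows; each row is the pose to reach, as a shift and turn from the pose commanded when the call began, along the tool's axes at that moment; what a row does not reach only later rows make up. A row lasts 1/10 s, in which the tool goes at most 50 mm and 8.59 degrees, less where a joint would pass 70% of its speed; a pose out of reach is approached as far as the arm can. A call with a number of a shift or a turn outside -1 to 1 is refused whole. A call with a gripper value outside its range is refused whole. The fingers move at their own pace and stop on an object; "newtons" is the grip in N (left out, the last holds). Time passes only in rows, so rows that repeat a pose let the fingers close. It gives the time, the measured TCP pose, the force, the opening and the grip force at its end, in the units of the state.
- observe(): the state, without advancing time (a new reading comes with each control period).
- grab_frame(name): name is "side" or "top"; returns the picture (420x560x3 uint8, red, green, blue); there is no depth.
- get_calibration(name): a dict with "fovy" (degrees; the focal length in pixels is half the picture's height over the tangent of half this angle, whatever the lens; pixels are square), "cx", "cy" (the principal point, pixels), "k1" (the pictures are not rectified: a ray, as slopes to the right and down, at radius r is drawn at 1 + k1 r^2 times it, then the intrinsics apply), "xyz" and "rotation" of the camera in the world. Camera axes: x right, y down, z forward; pixel columns grow to the right and rows downward; lengths in m; the calibration is good to about 2 mm. A picture is of the moment at which its call begins. get_calibration takes no time and is no camera call.
- job_done(): hands the job in; it is judged then, once.
The state is a dict: "clock": time; "qpos": joint angles; "qd": joint speeds; "joint_efforts": joint torques, N m; "position": TCP position; "tool_rot": TCP orientation; "force": force on the tool from outside, world axes, zero at the start; "moment": the same for the moment, N m; "grip_width": finger opening in m; "finger_force": force on a finger pad.
Only numpy, scipy, OpenCV 4.12 (cv2) and the standard library are available. Lean on these libraries where they do the work, as an engineer would, in place of code of your own. Each camera call takes 0.05 s, during which the arm holds its last target. There are 200 camera calls.

### The job

The carbon-monoxide alarm hanging on the end panel of the small white cupboard is out of date: slide it up along its keyhole slots, draw it off its two screws and lay it flat, face up, in the tray. Then hang the new alarm from the tray on the same two screws, right way up and let right down in its slots. Handle both gently - no wrenching against the screws, no dropping - and leave everything else where it is.

Things in the scene. Friction and masses are not known exactly. Their poses are not given: they have to be found in the camera images.
- alarm_hung: white plastic carbon-monoxide alarm, 100 mm tall, 60 wide, 40 deep, about 0.2 kg; grasp it across its width. Origin: centre of its flat back; x axis to its top edge, z out of its face (dark window near the top, round button, sounder slots near the bottom), y across. It hangs top up on the end panel, back to it, held by two screws. The panel rises 145 mm above it, so a gripper must lean well away from the panel, about 45 degrees.
- hung_key (a point): point on the hung alarm's back midway between its two keyholes' wide openings, 15 mm above its centre. Openings: 15 x 15 mm, 15 mm either side of the point across the alarm, in a 3 mm back plate (set in 1.5 mm) over an 11 mm hollow. From each a 7 mm wide slot runs up towards the top edge, to a closed end; there a screw's axis sits 15 mm above the opening's centre.
- alarm_new: white plastic carbon-monoxide alarm, 100 mm tall, 60 wide, 40 deep, about 0.2 kg; grasp it across its width. Origin: centre of its flat back; x axis to its top edge, z out of its face (dark window near the top, round button, sounder slots near the bottom), y across. Same model and same keyholes as the hung one; lies face up in the tray, its top edge roughly along the tray's +x.
- new_key (a point): the same point on the new alarm's back: midway between its two wide openings. With it level with the screws (point screws) the screw heads pass through the openings, with 2 mm play each way; then the alarm goes back to the panel, and 15 mm down until it hangs. Heads that miss an opening hold the back 7.5 mm off the panel.
- cupboard: white cupboard unit, 300 mm wide, 422 mm high, fixed. Its end panel, facing the robot's right-hand side, carries the hung alarm. Origin: on the panel's outer face, at table height, midway along it. x points into the panel (the face looks along -x), z up, y along the face. Its top board, from 400 mm height, overhangs the face by 8 mm.
- screws (a point): point on the panel's face midway between the screws, 235 mm up. Screws: level, 15 mm either side of it along the cupboard's y, shank 5 mm, round head 11 mm across, 6 to 9 mm off the face. An alarm hangs with its centre 30 mm below this point. Raised 15 mm it draws straight off; raised 20 mm it stops hard against the screws and must come back 5 mm first.
- tray: shallow white tray, 190 mm (x) by 290 mm (y), rim 22 mm high and 6 mm thick, floor 6 mm above the table; fixed. Origin: centre of its underside. The new alarm lies in its +y half; most of its -y half is free.
- batteries: sealed card pack of batteries, 30 x 58 x 17 mm, lying in the tray
- screwdriver: black-handled screwdriver, 190 mm long, lying on the table before the cupboard's end panel
- tablets: white jar with lid, 60 mm across, 85 mm high, standing at the foot of the end panel
- spray: clear spray bottle, 70 mm across, about 207 mm high, standing at the back right
- carton: closed cardboard carton, 120 x 85 x 55 mm, on the table
- tape: grey tape measure, 66 x 36 x 64 mm, on the table
- iron: steam iron standing on its heel, about 270 mm high, right of the tray
There are look-alikes about, which are no part of the job. What is shaped like the alarm_new but orange or turquoise is not meant.

How it is judged:
By the outcome, as a careful person would: the job done as asked, in the order asked, and still so for the second after the job is handed in, with the robot touching nothing.
It also fails if it takes over 58 s, if anything falls off the work surface, if the arm or the gripper's body presses on something with over 40 N, if the wrist force passes 120 N, or if a joint passes its speed limit or range.

## Working session

There is one attempt and no reset: what is moved stays moved. The work goes in short steps, Python scripts to look and compute and a tool call to move; the robot and the scene stay as the last step left them, time stands still between calls to the robot, and variables do not carry over. Pictures are saved under pics/ and viewed, at most 10 in all, crops included, and the job is handed in when it is done.

Besides the shell and the picture viewer there is one more tool, called in YAML: its name, and indented under it one key for each argument. play_rows: Moves the arm, as the interface text tells. Its arguments: {"type":"object","properties":{"deltas":{"type":"array"},"newtons":{"type":"number"}},"required":["deltas"]}

```bash
mkdir -p pics
cat > h.py <<'E'
import numpy as np, cv2
from workcell import *
from scipy.spatial.transform import Rotation as R
def cal(n):
    c=get_calibration(n); f=210/np.tan(np.radians(c['fovy'])/2)
    rot=np.array(c['rotation'],float)
    if rot.shape!=(3,3): rot=R.from_euler('xyz',rot).as_matrix()
    return c,f,rot,np.array(c['xyz'],float)
def ray(n,u,v):
    c,f,rot,o=cal(n); d=np.array([(u-c['cx'])/f,(v-c['cy'])/f]); s=d.copy()
    for _ in range(30): s=d/(1+c['k1']*(s@s))
    return o,rot@np.array([s[0],s[1],1])
def onz(n,u,v,z):
    o,d=ray(n,u,v); return o+d*(z-o[2])/d[2]
def proj(n,P):
    c,f,rot,o=cal(n); p=(np.atleast_2d(P)-o)@rot; s=p[:,:2]/p[:,2:]
    s=s*(1+c['k1']*(s**2).sum(1,keepdims=True)); return s*f+[c['cx'],c['cy']]
def tri(a,b):
    o1,d1=ray('side',*a); o2,d2=ray('top',*b)
    t=np.linalg.lstsq(np.c_[d1,-d2],o2-o1,rcond=None)[0]
    p,q=o1+t[0]*d1,o2+t[1]*d2; return (p+q)/2,np.linalg.norm(p-q)
def grab(n,name):
    im=grab_frame(n); cv2.imwrite('pics/'+name+'.png',cv2.cvtColor(im,cv2.COLOR_RGB2BGR)); return im
E
python3 - <<'E'
from h import *
for n in('side','top'): grab(n,n+'0'); print(get_calibration(n))
print(observe())
a=cv2.imread('pics/side0.png');b=cv2.imread('pics/top0.png')
for n,i in(('s',a),('t',b)): cv2.imwrite('pics/%s0b.png'%n,cv2.resize(i,(800,600),interpolation=cv2.INTER_CUBIC))
E
```

```text
{'fovy': 55.44863766842199, 'cx': 280.47375683925657, 'cy': 207.22019610505487, 'k1': -0.0985220273115388, 'xyz': array([ 0.34622511, -0.9102914 ,  0.62575987]), 'rotation': array([-2.07038164,  0.01768161, -0.19216727])}
{'fovy': 56.365363952447346, 'cx': 275.2067398188343, 'cy': 208.543012655928, 'k1': -0.0029819440587902655, 'xyz': array([ 0.30761529, -0.05691773,  1.25501619]), 'rotation': array([-2.94699873, -0.01375612, -1.58165058])}
{'clock': 0.1, 'qpos': array([ 1.2058117 ,  0.5219564 , -0.03631282,  1.59996423,  0.02119044,
        1.02105416, -0.112776  ]), 'qd': array([-0.00072065, -0.00175393,  0.00205893, -0.00070086,  0.00023973,
       -0.00127602,  0.00139934]), 'joint_efforts': array([ 6.45703709e-03, -9.28502154e+01,  1.98557720e+00, -3.70529938e+01,
        1.82060438e-02,  5.50986631e-03,  6.50683569e-05]), 'position': array([ 0.18144776, -0.59773544,  0.19607747]), 'tool_rot': array([-3.14059738e+00,  6.74931719e-05,  2.94780259e-01]), 'force': array([0.13070389, 1.06548859, 0.09593616]), 'moment': array([-0.01703202,  0.01816178,  0.01487591]), 'finger_force': 0.0, 'grip_width': 0.08514599413606641}
```

View pics/s0b.png

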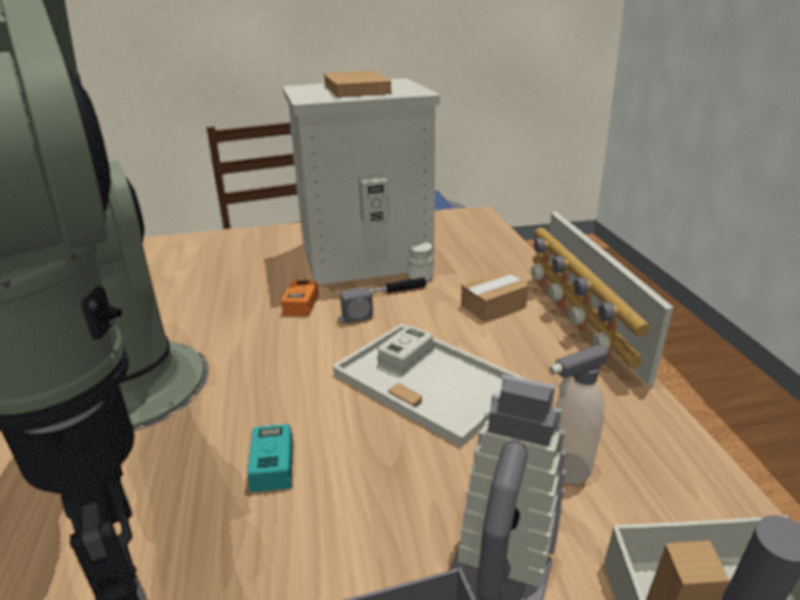

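View pics/t0b.png

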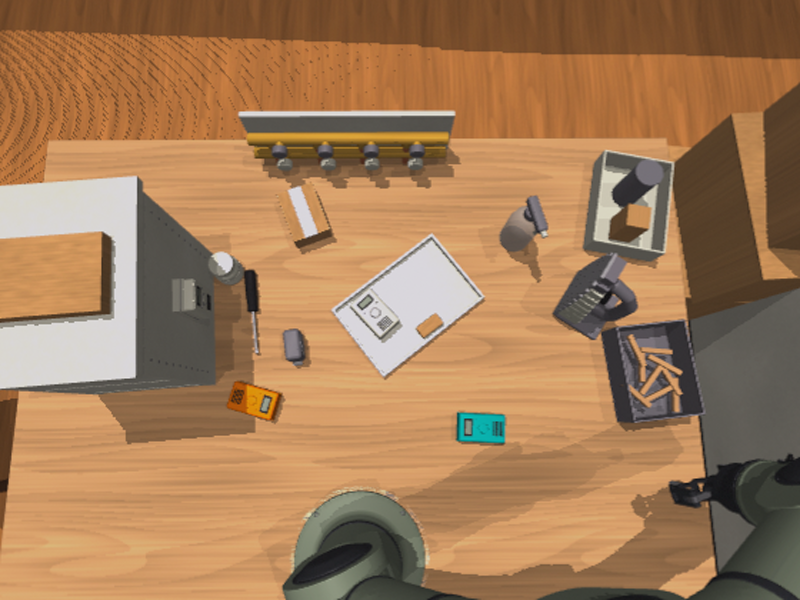

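```bash
cat >> h.py <<'E'
def tile(im,x0,y0,w,h,W,H):
    t=cv2.resize(im[y0:y0+h,x0:x0+w],(W,H),interpolation=cv2.INTER_CUBIC)
    for u in range((x0+9)//10*10,x0+w,10):
        X=int((u+.5-x0)*W/w); cv2.line(t,(X,0),(X,6),(0,0,255),1); cv2.putText(t,str(u),(X,16),0,.32,(0,0,255),1)
    for v in range((y0+9)//10*10,y0+h,10):
        Y=int((v+.5-y0)*H/h); cv2.line(t,(0,Y),(6,Y),(0,0,255),1); cv2.putText(t,str(v),(8,Y+4),0,.32,(0,0,255),1)
    return t
E
python3 - <<'E'
from h import *
a=cv2.imread('pics/side0.png');b=cv2.imread('pics/top0.png')
L=tile(b,228,160,120,112,400,373); L2=tile(b,90,165,90,50,400,227)
Rr=tile(a,195,50,120,150,320,400); R2=tile(a,255,225,64,40,320,200)
cv2.imwrite('pics/c1.png',np.hstack([np.vstack([L,L2]),cv2.resize(np.vstack([Rr,R2]),(400,600))]))
E
```

```text
(no output)
```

View pics/c1.png

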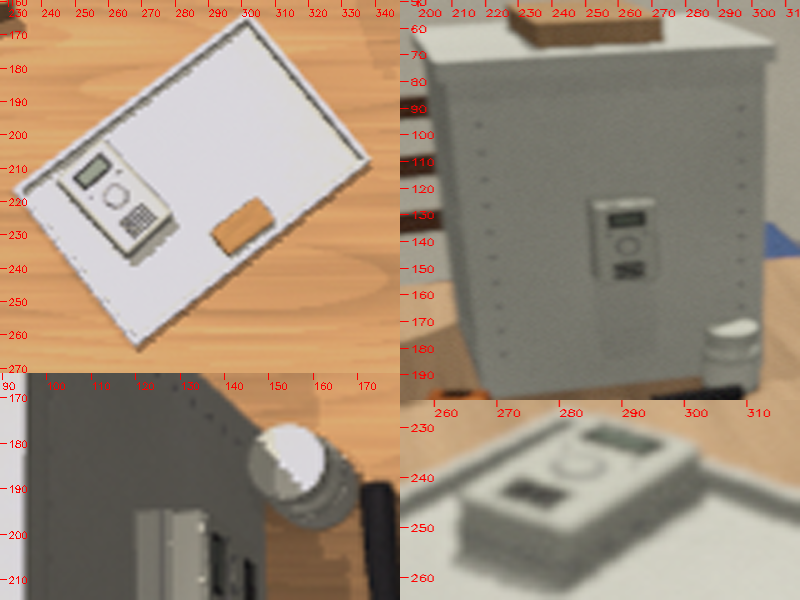

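```bash
cat > m.py <<'E'
from h import *
from scipy.optimize import least_squares
T=cv2.cvtColor(cv2.imread('pics/top0.png'),cv2.COLOR_BGR2GRAY).astype(float)
# cupboard top edge: col of max drop around 95 per row
vs=np.arange(132,262); us=[]
for v in vs:
    g=-np.diff(cv2.GaussianBlur(T,(3,3),0)[v,80:112]); k=g.argmax(); w=g[max(k-2,0):k+3].clip(0); us.append(80+max(k-2,0)+(w*np.arange(len(w))).sum()/w.sum()+.5)
us=np.array(us); p=np.polyfit(vs,us,1); r=us-np.polyval(p,vs); ok=abs(r)<1; p=np.polyfit(vs[ok],us[ok],1)
print('edge',p,ok.mean(),np.std(us[ok]-np.polyval(p,vs[ok])))
ends=[]
col=int(np.polyval(p,125))-5
for v0,v1 in((112,140),(255,285)):
    s=cv2.GaussianBlur(T,(3,3),0)[v0:v1,col-4:col+2].mean(1); g=abs(np.diff(s)); k=g.argmax(); ends.append(v0+k+.5); print(v0,np.round(s).astype(int).tolist())
A,B=[onz('top',np.polyval(p,v),v,.422) for v in ends]
print('ends',ends,A,B,np.linalg.norm(A-B))
# tray
tc=np.array([[301.9,164],[338.5,207.5],[232.6,216.5],[268.9,264]])
tw=np.array([onz('top',*q,.022) for q in tc]); c=tw.mean(0)
print('tray',c,np.linalg.norm(tw[0]-tw[1]),np.linalg.norm(tw[2]-tw[3]),np.linalg.norm(tw[0]-tw[2]),np.linalg.norm(tw[1]-tw[3]))
x=(tw[0]-tw[1]+tw[2]-tw[3]); print('tray x yaw',np.degrees(np.arctan2(x[1],x[0])))
ac=np.array([[258.4,202.1],[246.1,214.1],[279.1,223.4],[267.1,235.1]])
aw=np.array([onz('top',*q,.046) for q in ac]); print('alarm',aw,aw.mean(0))
sc=[[303.3,234.5],[284.1,227.5],[281.7,250.5],[264.7,243.5]]
for a,b in zip(sc,ac): print('tri',tri(a,b))
x=aw[0]-aw[2]+aw[1]-aw[3]; print('alarm yaw',np.degrees(np.arctan2(x[1],x[0])),np.linalg.norm(x)/2,np.linalg.norm(aw[0]-aw[1]),np.linalg.norm(aw[2]-aw[3]))
bt=np.array([(210,235),(258,197),(275,222),(232,257)])/3.333+[227.5,159.5]
print('batt',[onz('top',*q,.02).round(3) for q in bt])
for q in [(255.1,128.3),(271.3,127.1),(271,154.9),(255.1,154.9)]:
    o,d=ray('side',*q); print('hung corner at y=face?',[(o+d*(Y-o[1])/d[1]).round(4) for Y in(A[1]-.06,A[1]-.04,A[1]-.02)])
E
python3 m.py
```

```text
edge [-6.42168380e-03  9.61978682e+01] 1.0 0.07163458650909615
112 [160, 161, 161, 157, 153, 157, 164, 167, 165, 161, 165, 184, 205, 215, 215, 215, 215, 215, 215, 215, 215, 215, 215, 215, 215, 215, 215, 215]
255 [215, 215, 215, 215, 215, 215, 215, 215, 214, 180, 117, 84, 88, 93, 89, 84, 84, 89, 99, 109, 114, 114, 111, 111, 111, 112, 115, 117, 114, 111]
ends [np.float64(123.5), np.float64(264.5)] [0.66998276 0.3323003  0.422     ] [0.35525463 0.30982523 0.422     ] 0.3155295930168559
tray [ 0.53775614 -0.11029622  0.022     ] 0.18590541012604264 0.18986433158496793 0.2842468752081214 0.28698674934688184
tray x yaw 37.532182642621
alarm [[ 0.5668599  -0.02336987  0.046     ]
 [ 0.52872758  0.01523762  0.046     ]
 [ 0.49836104 -0.08777637  0.046     ]
 [ 0.46196797 -0.0500747   0.046     ]] [ 0.51397912 -0.03649583  0.046     ]
tri (array([ 0.56950757, -0.02343669,  0.0418295 ]), np.float64(0.0034504024611372074))
tri (array([0.52728028, 0.01524107, 0.04735377]), np.float64(0.0023682145039149592))
tri (array([ 0.49880014, -0.08783495,  0.04412626]), np.float64(0.0002841838329347037))
tri (array([ 0.46163995, -0.0500622 ,  0.04623838]), np.float64(0.00059104655214287))
alarm yaw 43.802337868303354 0.0937040884161993 0.05426427696319724 0.05240106275795707
batt [array([ 0.481, -0.124,  0.02 ]), array([ 0.517, -0.171,  0.02 ]), array([ 0.493, -0.187,  0.02 ]), array([ 0.46 , -0.145,  0.02 ])]
hung corner at y=face? [array([0.4903, 0.2723, 0.2547]), array([0.4927, 0.2923, 0.2484]), array([0.4951, 0.3123, 0.2421])]
hung corner at y=face? [array([0.5408, 0.2723, 0.2545]), array([0.544 , 0.2923, 0.2483]), array([0.5473, 0.3123, 0.242 ])]
hung corner at y=face? [array([0.5372, 0.2723, 0.1631]), array([0.5404, 0.2923, 0.1553]), array([0.5436, 0.3123, 0.1475])]
hung corner at y=face? [array([0.4862, 0.2723, 0.1678]), array([0.4886, 0.2923, 0.1601]), array([0.4909, 0.3123, 0.1524])]
```

```bash
cat >> h.py <<'E'
n=np.array([-.0712,.9975,0]); t=np.array([.9975,.0712,0]); k=np.array([0,0,1.]); P=np.array([.512,.329,0])
def hangR(deg=45):
    a=np.radians(deg); z=np.cos(a)*n-np.sin(a)*k; return np.c_[t,t,z] if 0 else np.c_[np.cross(t,z),t,z]
def rel(pos,Rt,s=None):
    s=s or observe(); R0=R.from_euler('xyz',s['tool_rot']).as_matrix()
    d=R0.T@(np.array(pos)-s['position'])/.5; w=R.from_matrix(R0.T@Rt).as_rotvec()/np.radians(120)
    return np.r_[d,w].round(3).tolist()
def down(az): # tool down, tool y at azimuth az deg
    a=np.radians(az); y=np.array([np.cos(a),np.sin(a),0]); return np.c_[np.cross(y,-k),y,-k]
def st():
    s=observe(); print('clk %.2f'%s['clock'],'pos',s['position'].round(4),'rot',s['tool_rot'].round(3),'F',s['force'].round(1),'M',s['moment'].round(2),'w %.4f f %.1f'%(s['grip_width'],s['finger_force']),'q',s['qpos'].round(3))
    open('log.txt','a').write(repr([s['qpos'].tolist(),s['position'].tolist(),s['tool_rot'].tolist()])+'\n'); return s
E
python3 -c "
from h import *
st()
print(rel([.36,-.22,.33],down(-35)))
print(proj('side',[[*(P-.04*n+x*t)[:2],z] for z in(.255,.155) for x in(-.03,.03)]))
"
```

```text
clk 0.10 pos [ 0.1814 -0.5977  0.1961] rot [-3.141  0.     0.295] F [0.1 1.1 0.1] M [-0.02  0.02  0.01] w 0.0851 f 0.0 q [ 1.206  0.522 -0.036  1.6    0.021  1.021 -0.113]
[0.561, -0.619, -0.267, -0.0, -0.0, -0.318]
[[252.75117512 126.94760627]
 [271.52867844 125.10345628]
 [254.27083591 157.07379889]
 [272.3828192  154.98975665]]
```

play_rows:
  deltas:
    - [0.56, -0.62, -0.27, 0, 0, -0.32, 0]
    - [0.56, -0.62, -0.27, 0, 0, -0.32, 0]
    - [0.56, -0.62, -0.27, 0, 0, -0.32, 0]
    - [0.56, -0.62, -0.27, 0, 0, -0.32, 0]
    - [0.56, -0.62, -0.27, 0, 0, -0.32, 0]
    - [0.56, -0.62, -0.27, 0, 0, -0.32, 0]
    - [0.56, -0.62, -0.27, 0, 0, -0.32, 0]
    - [0.56, -0.62, -0.27, 0, 0, -0.32, 0]
    - [0.56, -0.62, -0.27, 0, 0, -0.32, 0]
    - [0.56, -0.62, -0.27, 0, 0, -0.32, 0]

```text
clock: 1.1
position: [0.3617, -0.2163, 0.3332]
tool_rot: [3.139, -0.001, 0.971]
force: [0.7, -0.7, -0.7]
grip_width: 0.0856
finger_force: 0.0
```

```bash
python3 -c "
from h import *
st()
print(rel([.45,.08,.36],hangR(65)))
"
```

```text
clk 1.10 pos [ 0.3617 -0.2163  0.3332] rot [ 3.139e+00 -1.000e-03  9.710e-01] F [ 0.7 -0.7 -0.7] M [-0.05 -0.03  0.05] w 0.0856 f 0.0 q [ 0.802  0.065 -0.425  1.881  0.029  1.198 -0.232]
[0.589, -0.189, -0.054, 0.071, 0.2, -0.315]
```

play_rows:
  deltas:
    - [0.59, -0.19, -0.05, 0.07, 0.2, -0.315, 0]
    - [0.59, -0.19, -0.05, 0.07, 0.2, -0.315, 0]
    - [0.59, -0.19, -0.05, 0.07, 0.2, -0.315, 0]
    - [0.59, -0.19, -0.05, 0.07, 0.2, -0.315, 0]
    - [0.59, -0.19, -0.05, 0.07, 0.2, -0.315, 0]
    - [0.59, -0.19, -0.05, 0.07, 0.2, -0.315, 0]
    - [0.59, -0.19, -0.05, 0.07, 0.2, -0.315, 0]
    - [0.59, -0.19, -0.05, 0.07, 0.2, -0.315, 0]
    - [0.59, -0.19, -0.05, 0.07, 0.2, -0.315, 0]
    - [0.59, -0.19, -0.05, 0.07, 0.2, -0.315, 0]

```text
clock: 2.1
position: [0.4492, 0.0752, 0.3564]
tool_rot: [-3.141, -0.435, 1.633]
force: [-0.5, -0.3, 0.3]
grip_width: 0.0851
finger_force: 0.0
```

```bash
python3 -c "
from h import *
st()
print(rel([.519,.234,.277],hangR(45)))
"
```

```text
clk 2.10 pos [0.4492 0.0752 0.3564] rot [-3.141 -0.435  1.633] F [-0.5 -0.3  0.3] M [-0.43  0.04 -0.02] w 0.0851 f 0.0 q [ 0.607  0.182 -0.655  1.797 -0.345  1.23   0.144]
[0.213, 0.159, 0.274, 0.002, 0.167, -0.004]
```

play_rows:
  deltas:
    - [0.213, 0.159, 0.274, 0.002, 0.167, -0.004, 0]
    - [0.213, 0.159, 0.274, 0.002, 0.167, -0.004, 0]
    - [0.213, 0.159, 0.274, 0.002, 0.167, -0.004, 0]
    - [0.213, 0.159, 0.274, 0.002, 0.167, -0.004, 0]
    - [0.213, 0.159, 0.274, 0.002, 0.167, -0.004, 0]
    - [0.213, 0.159, 0.274, 0.002, 0.167, -0.004, 0]
    - [0.213, 0.159, 0.274, 0.002, 0.167, -0.004, 0]

```text
clock: 2.8
position: [0.519, 0.2343, 0.2775]
tool_rot: [3.14, -0.784, 1.644]
force: [0.1, -0.3, -0.0]
grip_width: 0.0853
finger_force: 0.0
```

Run:
```python
from h import *
st()
print(rel([.5128,.3184,.1916],hangR(45)))
a=grab('side','side1');b=grab('top','top1')
a=a[:,:,::-1];b=b[:,:,::-1]
cv2.imwrite('pics/c2.png',np.hstack([tile(a,190,70,120,180,400,600),tile(b,90,150,120,180,400,600)]))
```

```text
clk 2.80 pos [0.519  0.2343 0.2775] rot [ 3.14  -0.784  1.644] F [ 0.1 -0.3 -0. ] M [-0.75 -0.05 -0.02] w 0.0853 f 0.0 q [ 0.47   0.5   -0.739  1.83  -0.581  0.912  0.245]
[-0.002, -0.0, 0.241, 0.0, 0.0, 0.001]
```

View pics/c2.png

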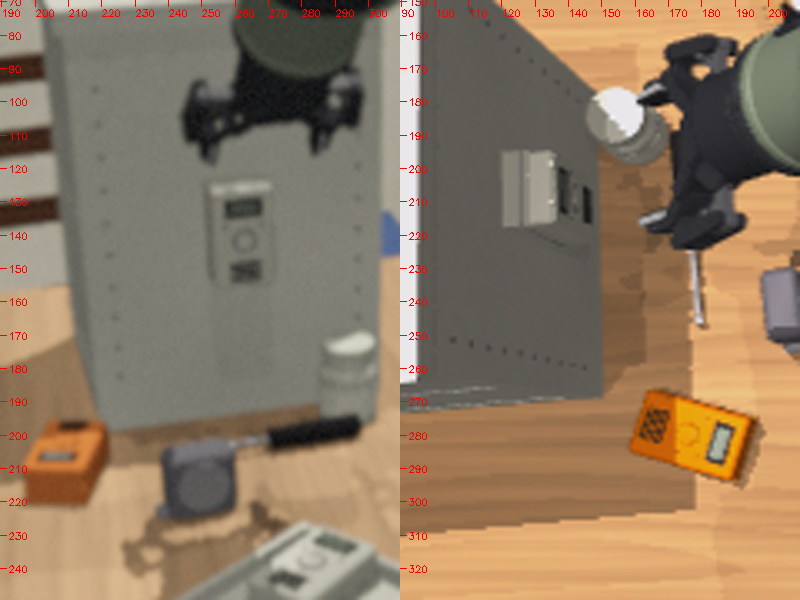

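Run:
```python
from h import *
s=observe();p=s['position'];z=hangR()[:,2]
for nme in('side','top'): print(nme,proj(nme,[p,p-.013*z,p-.013*z+.0425*t,p-.013*z-.0425*t]).round(1).tolist())
c=P-.04*n
print(proj('top',[[*(c+x*t)[:2],.255] for x in(-.03,.03)]+[[*(P+x*t)[:2],.255] for x in(-.03,.03)]).round(1).tolist())
```

```text
side [[266.1, 123.8], [266.7, 121.7], [280.6, 120.4], [252.5, 123.0]]
top [[154.3, 202.2], [156.9, 201.1], [156.5, 184.8], [157.4, 217.7]]
[[135.7, 217.1], [135.4, 194.5], [120.1, 218.4], [120.0, 195.7]]
```

play_rows:
  deltas:
    - [0, 0, 0.06, 0, 0, 0, 0]
    - [0, 0, 0.12, 0, 0, 0, 0]
    - [0, 0, 0.17, 0, 0, 0, 0]
    - [0, 0, 0.21, 0, 0, 0, 0]
    - [-0.002, 0, 0.235, 0, 0, 0, 0]
    - [-0.002, 0, 0.241, 0, 0, 0, 0]
    - [-0.002, 0, 0.241, 0, 0, 0, 0]

```text
clock: 3.6
position: [0.5128, 0.3195, 0.1916]
tool_rot: [3.14, -0.785, 1.645]
force: [0.6, -0.2, 0.0]
grip_width: 0.0849
finger_force: 0.0
```

play_rows:
  deltas:
    - [0, 0, 0, 0, 0, 0, 0.15]
    - [0, 0, 0, 0, 0, 0, 0.25]
    - [0, 0, 0, 0, 0, 0, 0.4]
    - [0, 0, 0, 0, 0, 0, 0.5]
    - [0, 0, 0, 0, 0, 0, 0.5]
    - [0, 0, 0, 0, 0, 0, 0.5]
  newtons: 20

```text
clock: 4.2
position: [0.513, 0.3194, 0.1918]
tool_rot: [3.139, -0.785, 1.646]
force: [-0.6, -5.7, 8.0]
grip_width: 0.0593
finger_force: 20.8
```

```bash
python3 -c "
from h import *
st()
"
```

```text
clk 4.20 pos [0.513  0.3194 0.1918] rot [ 3.139 -0.785  1.646] F [-0.6 -5.7  8. ] M [-0.62  0.16  0.41] w 0.0593 f 20.8 q [ 0.312  0.636 -0.756  1.905 -0.6    0.635  0.249]
```

play_rows:
  deltas:
    - [0, 0, 0, 0, 0, 0, 0.5]
    - [0.002, 0, -0.002, 0, 0, 0, 0.5]
    - [0.006, 0, -0.006, 0, 0, 0, 0.5]
    - [0.01, 0, -0.01, 0, 0, 0, 0.5]
    - [0.014, 0, -0.014, 0, 0, 0, 0.5]
    - [0.018, 0, -0.018, 0, 0, 0, 0.5]
    - [0.021, 0, -0.021, 0, 0, 0, 0.5]
    - [0.021, 0, -0.021, 0, 0, 0, 0.5]
    - [0.021, 0, -0.021, 0, 0, 0, 0.5]
  newtons: 35

```text
clock: 5.1
position: [0.5127, 0.3193, 0.2062]
tool_rot: [3.14, -0.785, 1.645]
force: [-0.1, -8.0, 0.1]
grip_width: 0.0585
finger_force: 38.2
```

Run:
```python
from h import *
st()
a=grab('side','side2');b=grab('top','top2')
a=a[:,:,::-1];b=b[:,:,::-1]
cv2.imwrite('pics/c3.png',np.hstack([tile(a,230,90,60,90,400,600),tile(b,110,170,60,90,400,600)]))
```

```text
clk 5.10 pos [0.5127 0.3193 0.2062] rot [ 3.14  -0.785  1.645] F [-0.1 -8.   0.1] M [-1.99  0.01  0.41] w 0.0585 f 38.2 q [ 0.314  0.611 -0.755  1.896 -0.601  0.662  0.231]
```

View pics/c3.png

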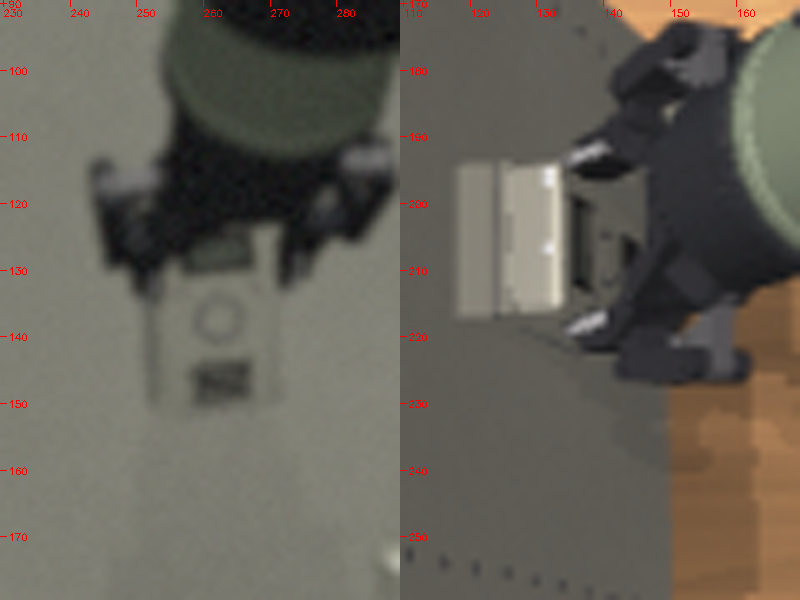

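play_rows:
  deltas:
    - [0.001, 0, -0.001, 0, 0, 0, 0.5]
    - [-0.003, 0, -0.005, 0, 0, 0, 0.5]
    - [-0.006, 0, -0.008, 0, 0, 0, 0.5]
    - [-0.01, 0, -0.012, 0, 0, 0, 0.5]
    - [-0.014, 0, -0.016, 0, 0, 0, 0.5]
    - [-0.018, 0, -0.02, 0, 0, 0, 0.5]
    - [-0.022, 0, -0.024, 0, 0, 0, 0.5]

```text
clock: 5.9
position: [0.5136, 0.3035, 0.2069]
tool_rot: [3.141, -0.785, 1.646]
force: [-0.4, -0.6, -1.6]
grip_width: 0.0584
finger_force: 37.8
```

```bash
python3 -c "
from h import *
s=st()
q=s['position']; print(rel([.50,.12,.30],hangR(60)))
"
```

```text
clk 5.90 pos [0.5136 0.3035 0.2069] rot [ 3.141 -0.785  1.646] F [-0.4 -0.6 -1.6] M [-1.12 -0.01 -0.01] w 0.0584 f 37.8 q [ 0.343  0.609 -0.754  1.897 -0.597  0.684  0.249]
[-0.126, -0.054, -0.389, -0.001, -0.125, 0.001]
```

```bash
cat > kin.py <<'E'
import numpy as np, itertools, ast
from scipy.spatial.transform import Rotation as R
from scipy.optimize import least_squares
S=[ast.literal_eval(l) for l in open('log.txt')]
def fk(q,p,sg):
    c1,phi,h,L1,L2,L3,a,b,bx=p; q=np.asarray(q); s=sg
    M=R.from_euler('z',c1+s[0]*q[0]).as_matrix()@R.from_euler('y',q[1]).as_matrix()
    x=np.array([0,0,h])+R.from_euler('z',c1+s[0]*q[0]).as_matrix()@[bx,0,0]
    M=M@R.from_euler('z',s[1]*q[2]).as_matrix(); x=x+M@[a,0,L1]
    M=M@R.from_euler('y',q[3]).as_matrix(); 
    M=M@R.from_euler('z',s[2]*q[4]).as_matrix(); x=x+M@[b,0,L2]
    M=M@R.from_euler('y',q[5]).as_matrix()@R.from_euler('z',s[3]*q[6]+phi).as_matrix(); x=x+M@[0,0,L3]
    return x,M
def fit():
    best=None
    for sg in itertools.product((-1,1),repeat=4):
        def res(p):
            r=[]
            for q,x,e in S:
                X,M=fk(q,p,sg); r+=list((X-x)*5)+list(R.from_matrix(M.T@R.from_euler('xyz',e).as_matrix()).as_rotvec())
            return r
        for c1 in(0,-2.5):
          for ph in(0,1.57,3.14,-1.57):
            o=least_squares(res,[c1,ph,.35,.4,.4,.25,0,0,0],max_nfev=60)
            if best is None or o.cost<best[0]: best=(o.cost,o.x,sg)
    return best
lo=np.array([-2.91,-.3,-1.5,.17,-1.26,.16,-2.52]);hi=np.array([2.91,2.13,1.42,2.43,4.41,1.93,2.52])
def ik(x,M,q0,p,sg):
    f=lambda q:np.r_[(fk(q,p,sg)[0]-x)*5,R.from_matrix(fk(q,p,sg)[1].T@M).as_rotvec(),1e-3*(q-q0)]
    o=least_squares(f,np.clip(q0,lo+.02,hi-.02),bounds=(lo,hi)); r=o.fun[:6]; return o.x,np.abs(r).max()
if __name__=='__main__':
    b=fit(); print(b[0],b[1].round(3),b[2]); import pickle; pickle.dump(b,open('kin.pkl','wb'))
    _,p,sg=b
    from h import hangR,k
    def lay(yaw,tilt=45): # alarm x azimuth
        a=np.radians(yaw); xa=np.array([np.cos(a),np.sin(a),0]); th=np.radians(tilt)
        z=-np.sin(th)*k-np.cos(th)*xa; y=-np.cross(k,xa); return np.c_[np.cross(y,z),y,z]
    q0=np.array(S[-1][0])
    rng=np.random.default_rng(0)
    for nm,pos in(('old',[.587,-.175,.06]),('new',[.514,-.036,.06])):
      for yaw in(37.5,127.5,217.5,-52.5):
        c=[ik(np.array(pos),lay(yaw),q,p,sg) for q in [q0]+[rng.uniform(lo,hi) for _ in range(12)]]
        c=[z for z in c if z[1]<5e-3]; c.sort(key=lambda z:abs(z[0]-q0).max())
        print(nm,yaw,len(c),c[0][0].round(2) if c else None)
E
python3 kin.py
```

```text
0.023694744220831676 [-0.081  1.505  0.319  0.518  0.488  0.344 -0.078  0.003  0.011] (-1, -1, -1, -1)
old 37.5 7 [-0.22  1.09  0.34  1.26  0.22  1.42 -0.96]
old 127.5 12 [-0.25  0.7   0.16  2.12  1.84  0.55 -1.24]
old 217.5 12 [ 1.38  1.28 -1.26  1.95  0.99  0.44  2.05]
old -52.5 7 [ 0.03  1.29  0.92  1.13 -0.92  1.93 -1.54]
new 37.5 10 [-0.44  1.01  0.36  1.44  0.11  1.4  -1.09]
new 127.5 12 [-1.14  0.9   0.87  2.2   0.93  0.16 -0.8 ]
new 217.5 8 [ 1.38  1.53 -1.5   2.26  1.74  0.72  1.28]
new -52.5 5 [-0.1   1.06  0.64  1.49 -0.78  1.64 -1.66]
```

Run:
```python
from h import *
for q in [(455,165),(372,168),(282,165),(240,112),(455,112),(450,135),(250,135)]:
    print(q,[onz('top',q[0]*.7,q[1]*.7,z).round(3).tolist() for z in(0,.15,.25)])
for a,b in [((545,216),(240,112)),((667,305),(455,112)),((645,322),(450,138)),((535,232),(250,138))]: print(tri(np.array(a)*.7,np.array(b)*.7))
print(tri(np.array((590,355))*.7,np.array((540,200))*.7), 'spray')
import kin,pickle
_,p,sg=pickle.load(open('kin.pkl','rb'))
for q,x,e in kin.S:
    X,M=kin.fk(q,p,sg); print((X-x).round(3),np.degrees(R.from_matrix(M.T@R.from_euler('xyz',e).as_matrix()).magnitude()).round(2))
```

```text
(455, 165) [[0.879, -0.229, 0.0], [0.811, -0.208, 0.15], [0.765, -0.195, 0.25]]
(372, 168) [[0.872, -0.03, 0.0], [0.805, -0.033, 0.15], [0.76, -0.035, 0.25]]
(282, 165) [[0.881, 0.185, 0.0], [0.812, 0.156, 0.15], [0.767, 0.137, 0.25]]
(240, 112) [[1.019, 0.291, 0.0], [0.934, 0.25, 0.15], [0.878, 0.222, 0.25]]
(455, 112) [[1.018, -0.233, 0.0], [0.933, -0.212, 0.15], [0.876, -0.198, 0.25]]
(450, 135) [[0.957, -0.219, 0.0], [0.879, -0.2, 0.15], [0.828, -0.187, 0.25]]
(250, 135) [[0.959, 0.265, 0.0], [0.881, 0.226, 0.15], [0.829, 0.201, 0.25]]
(array([0.91738396, 0.24943183, 0.15635019]), np.float64(0.02408048571194352))
(array([ 0.92183499, -0.20938263,  0.16645074]), np.float64(0.003202470613180436))
(array([ 0.88517308, -0.2033308 ,  0.13306855]), np.float64(0.007879286083147074))
(array([0.88215454, 0.23362874, 0.12276925]), np.float64(0.010664254476917137))
(array([ 0.70166669, -0.3641975 ,  0.20764428]), np.float64(0.014963726979693124)) spray
[0.005 0.011 0.009] 0.83
[ 0.007  0.019 -0.016] 0.83
[ 0.011  0.008 -0.008] 1.99
[ 0.008 -0.001  0.002] 3.3
[ 0.001 -0.003  0.005] 3.31
[ 0.002 -0.003  0.004] 3.3
[ 0.002 -0.002  0.004] 3.31
```

```bash
cat >> h.py <<'E'
def lay(yaw,tilt=45):
    a=np.radians(yaw); xa=np.array([np.cos(a),np.sin(a),0]); th=np.radians(tilt)
    z=-np.sin(th)*k-np.cos(th)*xa; y=-np.cross(k,xa); return np.c_[np.cross(y,z),y,z]
def mid(Ra,Rb,f): return Ra@R.from_rotvec(f*R.from_matrix(Ra.T@Rb).as_rotvec()).as_matrix()
E
python3 - <<'E'
from h import *
import kin,pickle
_,p,sg=pickle.load(open('kin.pkl','rb'))
s=observe(); q=s['qpos']; Ra=hangR(45);Rb=lay(37.5)
print(np.degrees(R.from_matrix(Ra.T@Rb).magnitude()))
W=[([.50,.15,.33],0.15),([.50,.0,.40],.5),([.55,-.1,.35],.8),([.575,-.18,.14],1)]
for x,f in W:
    M=mid(Ra,Rb,f); print(f,M[:,2].round(2),rel(x,M)); q,e=kin.ik(np.array(x),M,q,p,sg); print(q.round(2),e)
E
```

```text
102.98222182775046
0.15 [-0.06  0.54 -0.84] [-0.041, -0.05, -0.389, -0.001, -0.102, 0.079]
[ 0.45  0.34 -0.62  1.74 -0.41  1.18 -0.04] 5.210712800765683e-07
0.5 [-0.19  0.08 -0.98] [-0.154, -0.072, -0.7, -0.0, -0.341, 0.261]
[ 0.28  0.32 -0.44  1.47  0.04  1.56 -0.56] 1.0668753657509604e-06
0.8 [-0.4  -0.27 -0.88] [-0.371, 0.013, -0.775, 0.0, -0.546, 0.417]
[ 0.07  0.57 -0.25  1.31  0.37  1.73 -0.89] 6.628690233262768e-07
1 [-0.56 -0.43 -0.71] [-0.783, 0.051, -0.594, 0.0, -0.683, 0.521]
[ 0.01  0.95 -0.09  1.29  0.52  1.59 -1.15] 2.612845038479978e-07
```

play_rows:
  deltas:
    - [-0.01, -0.01, -0.08, 0, -0.02, 0.015, 0.5]
    - [-0.02, -0.03, -0.17, 0, -0.045, 0.035, 0.5]
    - [-0.03, -0.04, -0.26, 0, -0.07, 0.055, 0.5]
    - [-0.035, -0.045, -0.34, 0, -0.1, 0.08, 0.5]
    - [-0.05, -0.05, -0.42, 0, -0.145, 0.11, 0.5]
    - [-0.07, -0.055, -0.49, 0, -0.19, 0.145, 0.5]
    - [-0.09, -0.06, -0.55, 0, -0.235, 0.18, 0.5]
    - [-0.12, -0.065, -0.61, 0, -0.28, 0.215, 0.5]
    - [-0.14, -0.07, -0.66, 0, -0.315, 0.24, 0.5]
    - [-0.154, -0.072, -0.7, 0, -0.341, 0.261, 0.5]

```text
clock: 6.9
position: [0.4999, -0.001, 0.4008]
tool_rot: [-2.934, 0.003, 1.147]
force: [-0.8, -0.4, -2.5]
grip_width: 0.0588
finger_force: 39.7
```

Run:
```python
from h import *
st(); Ra=hangR(45);Rb=lay(37.5)
W=[([.55,-.1,.35],.8),([.575,-.18,.14],1)]
for x,f in W:
    M=mid(Ra,Rb,f); print(rel(x,M))
```

```text
clk 6.90 pos [ 0.4999 -0.001   0.4008] rot [-2.934  0.003  1.147] F [-0.8 -0.4 -2.5] M [-0.11 -0.37  0.05] w 0.0588 f 39.7 q [ 0.243  0.312 -0.402  1.437  0.01   1.593 -0.576]
[-0.139, 0.19, 0.064, 0.0, -0.204, 0.155]
[-0.263, 0.386, 0.453, 0.0, -0.34, 0.259]
```

play_rows:
  deltas:
    - [-0.04, 0.05, 0.015, 0, -0.05, 0.04, 0.5]
    - [-0.08, 0.11, 0.03, 0, -0.11, 0.08, 0.5]
    - [-0.12, 0.16, 0.06, 0, -0.16, 0.125, 0.5]
    - [-0.14, 0.2, 0.1, 0, -0.21, 0.16, 0.5]
    - [-0.17, 0.24, 0.18, 0, -0.25, 0.19, 0.5]
    - [-0.2, 0.29, 0.26, 0, -0.29, 0.22, 0.5]
    - [-0.23, 0.33, 0.34, 0, -0.32, 0.24, 0.5]
    - [-0.25, 0.365, 0.41, 0, -0.335, 0.255, 0.5]
    - [-0.263, 0.386, 0.453, 0, -0.34, 0.259, 0.5]
    - [-0.263, 0.386, 0.453, 0, -0.34, 0.259, 0.5]

```text
clock: 7.9
position: [0.5741, -0.1785, 0.1346]
tool_rot: [-3.133, 0.787, 0.662]
force: [-0.2, 0.2, -1.6]
grip_width: 0.0587
finger_force: 39.8
```

Run:
```python
from h import *
st(); Rb=lay(37.5)
print(rel([.575,-.18,.024],Rb),'down 10mm',(Rb.T@[0,0,-.02]))
a=grab('side','side3')[:,:,::-1];b=grab('top','top3')[:,:,::-1]
cv2.imwrite('pics/c4.png',np.hstack([tile(a,230,190,140,210,400,600),tile(b,220,140,140,210,400,600)]))
```

```text
clk 7.90 pos [ 0.5741 -0.1785  0.1346] rot [-3.133  0.787  0.662] F [-0.2  0.2 -1.6] M [ 0.73 -0.93 -0.03] w 0.0587 f 39.8 q [ 0.021  0.949 -0.132  1.222  0.492  1.687 -1.133]
[0.156, 0.005, 0.156, -0.002, 0.001, 0.002] down 10mm [0.01414214 0.         0.01414214]
```

View pics/c4.png

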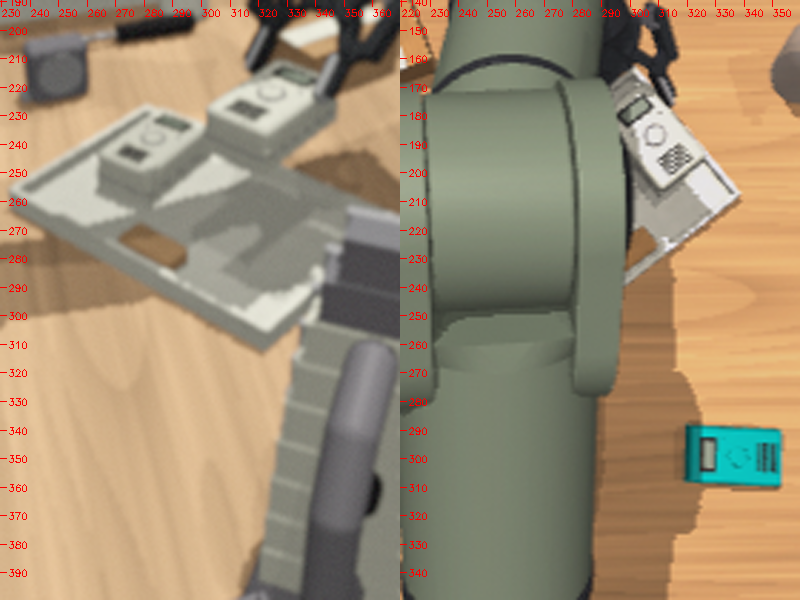

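play_rows:
  deltas:
    - [0.02, 0, 0.02, 0, 0, 0, 0.5]
    - [0.045, 0.002, 0.045, 0, 0, 0, 0.5]
    - [0.075, 0.003, 0.075, 0, 0, 0, 0.5]
    - [0.1, 0.004, 0.1, 0, 0, 0, 0.5]
    - [0.125, 0.005, 0.125, 0, 0, 0, 0.5]
    - [0.143, 0.005, 0.143, 0, 0, 0, 0.5]
    - [0.153, 0.005, 0.153, -0.002, 0.001, 0.002, 0.5]
    - [0.156, 0.005, 0.156, -0.002, 0.001, 0.002, 0.5]

```text
clock: 8.8
position: [0.5771, -0.1794, 0.0272]
tool_rot: [3.137, 0.78, 0.653]
force: [0.6, 0.8, -1.4]
grip_width: 0.0587
finger_force: 39.7
```

play_rows:
  deltas:
    - [0.002, 0, 0.002, 0, 0, 0, 0.5]
    - [0.004, 0, 0.004, 0, 0, 0, 0.5]
    - [0.006, 0, 0.006, 0, 0, 0, 0.5]
    - [0.006, 0, 0.006, 0, 0, 0, 0.5]

```text
clock: 9.2
position: [0.5775, -0.1795, 0.0239]
tool_rot: [3.136, 0.78, 0.652]
force: [0.8, -0.7, -2.3]
grip_width: 0.0587
finger_force: 39.7
```

```bash
python3 -c "
from h import *
st()"
```

```text
clk 9.20 pos [ 0.5775 -0.1795  0.0239] rot [3.136 0.78  0.652] F [ 0.8 -0.7 -2.3] M [ 0.7 -0.9 -0. ] w 0.0587 f 39.7 q [ 0.02   1.085 -0.13   1.229  0.509  1.549 -1.202]
```

play_rows:
  deltas:
    - [0.003, 0, 0.003, 0, 0, 0, 0.5]
    - [0.006, 0, 0.006, 0, 0, 0, 0.5]
    - [0.008, 0, 0.008, 0, 0, 0, 0.5]
    - [0.008, 0, 0.008, 0, 0, 0, 0.5]

```text
clock: 9.6
position: [0.5772, -0.1795, 0.0179]
tool_rot: [3.136, 0.78, 0.653]
force: [0.1, -0.7, -2.3]
grip_width: 0.0586
finger_force: 39.8
```

play_rows:
  deltas:
    - [0.001, 0, 0.001, 0, 0, 0, 0.5]
    - [0.002, 0, 0.002, 0, 0, 0, 0.5]
    - [0.002, 0, 0.002, 0, 0, 0, 0.5]

```text
clock: 9.9
position: [0.5774, -0.1795, 0.0167]
tool_rot: [3.136, 0.78, 0.653]
force: [0.6, 0.4, -2.4]
grip_width: 0.0587
finger_force: 39.8
```

```bash
python3 -c "
from h import *
st()"
```

```text
clk 9.90 pos [ 0.5774 -0.1795  0.0167] rot [3.136 0.78  0.653] F [ 0.6  0.4 -2.4] M [ 0.63 -0.8   0.03] w 0.0587 f 39.8 q [ 0.02   1.095 -0.13   1.227  0.51   1.542 -1.205]
```

play_rows:
  deltas:
    - [0.0015, 0, 0.0015, 0, 0, 0, 0.5]
    - [0.002, 0, 0.002, 0, 0, 0, 0.5]
    - [0.002, 0, 0.002, 0, 0, 0, 0.5]

```text
clock: 10.2
position: [0.5775, -0.1795, 0.0155]
tool_rot: [3.136, 0.78, 0.652]
force: [0.9, 0.5, 2.3]
grip_width: 0.0586
finger_force: 40.1
```

play_rows:
  deltas:
    - [0.001, 0, 0.001, 0, 0, 0, 0.5]
    - [0.0015, 0, 0.0015, 0, 0, 0, 0.5]
    - [0.0015, 0, 0.0015, 0, 0, 0, 0.5]

```text
clock: 10.5
position: [0.5776, -0.1796, 0.0154]
tool_rot: [3.135, 0.78, 0.652]
force: [0.0, 1.5, 12.5]
grip_width: 0.0584
finger_force: 41.0
```

```bash
python3 -c "
from h import *
st()"
```

```text
clk 10.50 pos [ 0.5776 -0.1796  0.0154] rot [3.135 0.78  0.652] F [ 0.   1.5 12.5] M [-0.    1.05 -0.2 ] w 0.0584 f 41.0 q [ 0.02   1.097 -0.13   1.226  0.511  1.541 -1.206]
```

play_rows:
  deltas:
    - [-0.0015, 0, -0.0015, 0, 0, 0, 0.5]
    - [-0.0015, 0, -0.0015, 0, 0, 0, 0.4]
    - [-0.0015, 0, -0.0015, 0, 0, 0, 0.3]
    - [-0.0015, 0, -0.0015, 0, 0, 0, 0.18]
    - [-0.0015, 0, -0.0015, 0, 0, 0, 0.18]
    - [-0.0015, 0, -0.04, 0, 0, 0, 0.18]
    - [-0.0015, 0, -0.1, 0, 0, 0, 0.18]
    - [-0.0015, 0, -0.17, 0, 0, 0, 0.18]
    - [-0.0015, 0, -0.23, 0, 0, 0, 0.18]
    - [-0.0015, 0, -0.26, 0, 0, 0, 0.18]

```text
clock: 11.5
position: [0.6507, -0.1223, 0.1088]
tool_rot: [3.135, 0.778, 0.653]
force: [0.5, -0.4, -0.2]
grip_width: 0.0701
finger_force: 0.0
```

```bash
cat > reg.py <<'E'
from h import *
def patch(f,c,yaw):
    g=cv2.cvtColor(cv2.imread(f),cv2.COLOR_BGR2GRAY).astype(np.float32)
    a=np.radians(yaw); xa=np.array([np.cos(a),np.sin(a),0]); ya=np.array([-np.sin(a),np.cos(a),0])
    # rows: +x_a up ; 0.5mm/px ; 120 x 80 mm
    i,j=np.mgrid[0:240,0:160]; X=np.r_[c,.046]+((119.5-i)[...,None]*.0005)*xa+((79.5-j)[...,None]*.0005)*ya
    uv=proj('top',X.reshape(-1,3)).reshape(240,160,2).astype(np.float32)
    return cv2.remap(g,uv[...,0],uv[...,1],cv2.INTER_CUBIC)
E
python3 - <<'E'
from reg import *
s=st(); b=grab('top','top4'); 
yo=37.4; a=np.radians(yo); co=np.array([.5776,-.1796])+.0132*np.array([np.cos(a),np.sin(a)])
print('old centre',co)
A=patch('pics/top4.png',co,yo); B=patch('pics/top0.png',[.514,-.0365],43.8)
cv2.imwrite('pics/c5.png',np.hstack([cv2.resize(A,None,fx=2,fy=2),cv2.resize(B,None,fx=2,fy=2)]))
m=np.zeros((240,160),np.uint8); m[26:214,28:132]=255
n_=lambda I:((I-I[m>0].mean())/I[m>0].std()).astype(np.float32)
for init in (0,):
    W=np.eye(2,3,dtype=np.float32)
    cc,W=cv2.findTransformECC(n_(A),n_(B),W,cv2.MOTION_EUCLIDEAN,(3,200,1e-6),m,5); print(cc,W)
E
```

```text
clk 11.50 pos [ 0.6507 -0.1223  0.1088] rot [3.135 0.778 0.653] F [ 0.5 -0.4 -0.2] M [ 0.44 -0.59 -0.06] w 0.0701 f 0.0 q [-0.059  1.109 -0.128  0.923  0.475  1.816 -1.127]
old centre [ 0.58808627 -0.17158264]
0.9604406364886515 [[ 0.9994101  -0.03434373  1.4969584 ]
 [ 0.03434373  0.9994101  -7.9950433 ]][ WARN:0@2.160] global loadsave.cpp:1063 imwrite_ Unsupported depth image for selected encoder is fallbacked to CV_8U.
```

View pics/c5.png

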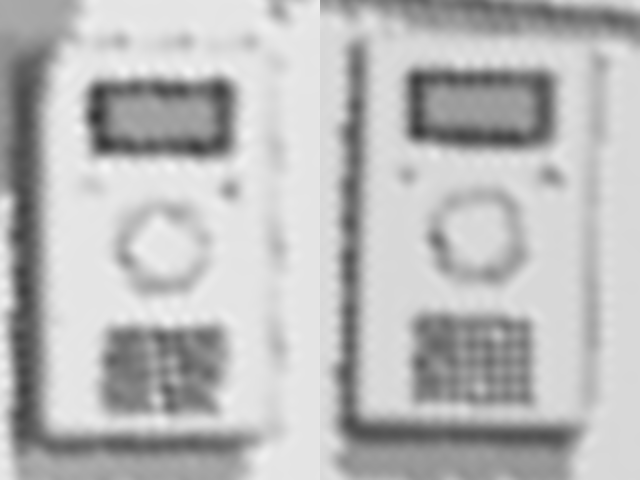

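Run:
```python
from h import *
M=lay(41.8); g=np.array([.5052,-.0425,.0165])
print(rel(g-.13*M[:,2],M))
```

```text
[0.035, -0.317, -0.034, -0.022, -0.004, -0.026]
```

play_rows:
  deltas:
    - [0, -0.05, -0.03, 0, 0, 0, 0.18]
    - [0.01, -0.12, -0.04, -0.01, 0, -0.01, 0.18]
    - [0.02, -0.2, -0.04, -0.015, 0, -0.02, 0.18]
    - [0.03, -0.26, -0.035, -0.022, -0.004, -0.026, 0.18]
    - [0.035, -0.3, -0.034, -0.022, -0.004, -0.026, 0.18]
    - [0.035, -0.317, -0.034, -0.022, -0.004, -0.026, 0.18]
    - [0.035, -0.317, -0.034, -0.022, -0.004, -0.026, 0.18]

```text
clock: 12.25
position: [0.5715, 0.0168, 0.1063]
tool_rot: [-3.139, 0.789, 0.73]
force: [0.5, -0.5, 0.1]
grip_width: 0.0704
finger_force: 0.0
```

Run:
```python
from h import *
st(); M=lay(41.8); g=np.array([.5052,-.0425,.0165])
print(rel(g,M))
```

```text
clk 12.25 pos [0.5715 0.0168 0.1063] rot [-3.139  0.789  0.73 ] F [ 0.5 -0.5  0.1] M [ 0.54 -0.6  -0.02] w 0.0704 f 0.0 q [-0.219  0.998 -0.195  1.198  0.403  1.729 -1.331]
[0.002, 0.001, 0.253, -0.001, 0.002, 0.0]
```

play_rows:
  deltas:
    - [0, 0, 0.04, 0, 0, 0, 0.18]
    - [0, 0, 0.09, 0, 0, 0, 0.18]
    - [0, 0, 0.14, 0, 0, 0, 0.18]
    - [0.001, 0.001, 0.18, 0, 0, 0, 0.18]
    - [0.002, 0.001, 0.215, 0, 0.001, 0, 0.18]
    - [0.002, 0.001, 0.237, -0.001, 0.002, 0, 0.18]
    - [0.002, 0.001, 0.245, -0.001, 0.002, 0, 0.18]
    - [0.002, 0.001, 0.245, -0.001, 0.002, 0, 0.18]

```text
clock: 13.05
position: [0.5079, -0.0414, 0.0193]
tool_rot: [-3.141, 0.784, 0.728]
force: [1.2, 0.1, 0.1]
grip_width: 0.0702
finger_force: 0.0
```

Run:
```python
from h import *
st(); M=lay(41.8); g=np.array([.5052,-.0425,.0157])
print(rel(g,M))
```

```text
clk 13.05 pos [ 0.5079 -0.0414  0.0193] rot [-3.141  0.784  0.728] F [1.2 0.1 0.1] M [ 0.46 -0.52  0.01] w 0.0702 f 0.0 q [-0.153  1.006 -0.19   1.46   0.447  1.466 -1.392]
[0.001, -0.002, 0.009, -0.001, -0.001, -0.0]
```

play_rows:
  deltas:
    - [0.001, -0.001, 0.005, 0, 0, 0, 0.18]
    - [0.001, -0.002, 0.009, -0.001, -0.001, 0, 0.18]
    - [0.001, -0.002, 0.009, -0.001, -0.001, 0, 0.25]
    - [0.001, -0.002, 0.009, -0.001, -0.001, 0, 0.35]
    - [0.001, -0.002, 0.009, -0.001, -0.001, 0, 0.5]
    - [0.001, -0.002, 0.009, -0.001, -0.001, 0, 0.5]
    - [0.001, -0.002, 0.009, -0.001, -0.001, 0, 0.5]
  newtons: 20

```text
clock: 13.75
position: [0.5051, -0.0417, 0.0159]
tool_rot: [3.14, 0.786, 0.73]
force: [1.1, 3.2, 5.1]
grip_width: 0.059
finger_force: 22.1
```

play_rows:
  deltas:
    - [0, 0, 0, 0, 0, 0, 0.5]
    - [0, 0, 0, 0, 0, 0, 0.5]
  newtons: 35

```text
clock: 13.95
position: [0.5051, -0.0417, 0.016]
tool_rot: [3.14, 0.786, 0.729]
force: [0.7, 3.6, 6.9]
grip_width: 0.0585
finger_force: 36.1
```

Run:
```python
from h import *
st()
```

```text
clk 13.95 pos [ 0.5051 -0.0417  0.016 ] rot [3.14  0.786 0.729] F [0.7 3.6 6.9] M [ 0.41  0.03 -0.28] w 0.0585 f 36.1 q [-0.155  1.008 -0.19   1.468  0.45   1.458 -1.396]
```

Run:
```python
from h import *
s=observe(); Rb=R.from_euler('xyz',s['tool_rot']).as_matrix(); Ra=hangR(45)
for x,f in [([.5051,-.0417,.06],0),([.51,-.04,.15],0.05),([.50,.0,.30],.3),([.49,.04,.38],.5)]: print(rel(x,mid(Rb,Ra,f)))
```

```text
[-0.062, 0.0, -0.062, 0.0, 0.0, 0.0]
[-0.183, 0.004, -0.196, 0.0, 0.035, -0.024]
[-0.368, -0.068, -0.435, 0.0, 0.208, -0.144]
[-0.454, -0.141, -0.576, 0.0, 0.347, -0.24]
```

play_rows:
  deltas:
    - [-0.01, 0, -0.01, 0, 0, 0, 0.5]
    - [-0.03, 0, -0.03, 0, 0, 0, 0.5]
    - [-0.062, 0, -0.062, 0, 0, 0, 0.5]
    - [-0.12, 0, -0.125, 0, 0.01, -0.007, 0.5]
    - [-0.183, 0.004, -0.196, 0, 0.035, -0.024, 0.5]
    - [-0.25, -0.02, -0.27, 0, 0.08, -0.055, 0.5]
    - [-0.31, -0.045, -0.35, 0, 0.14, -0.095, 0.5]
    - [-0.368, -0.068, -0.435, 0, 0.208, -0.144, 0.5]
    - [-0.415, -0.105, -0.51, 0, 0.27, -0.19, 0.5]
    - [-0.445, -0.13, -0.56, 0, 0.325, -0.225, 0.5]

```text
clock: 14.95
position: [0.4915, 0.0354, 0.3756]
tool_rot: [-2.957, 0.067, 1.158]
force: [1.1, 0.1, -1.1]
grip_width: 0.0586
finger_force: 38.1
```

Run:
```python
from h import *
s=st(); Rb=R.from_euler('xyz',s['tool_rot']).as_matrix(); Ra=hangR(45)
for x,f in [([.50,.13,.36],.5),([.51,.22,.28],.9),([.5163,.2694,.2073],1)]: print(rel(x,mid(Rb,Ra,f)))
```

```text
clk 14.95 pos [0.4915 0.0354 0.3756] rot [-2.957  0.067  1.158] F [ 1.1  0.1 -1.1] M [ 0.02 -0.31  0.02] w 0.0586 f 38.1 q [ 0.17   0.314 -0.445  1.498  0.069  1.545 -0.696]
[0.182, -0.056, 0.03, 0.001, 0.188, -0.129]
[0.365, -0.081, 0.185, 0.002, 0.339, -0.233]
[0.47, -0.084, 0.326, 0.002, 0.376, -0.258]
```

play_rows:
  deltas:
    - [0.03, -0.01, 0, 0, 0.045, -0.03, 0.5]
    - [0.08, -0.025, 0.01, 0, 0.095, -0.065, 0.5]
    - [0.13, -0.04, 0.02, 0.001, 0.14, -0.1, 0.5]
    - [0.182, -0.056, 0.03, 0.001, 0.188, -0.129, 0.5]
    - [0.24, -0.065, 0.075, 0.001, 0.24, -0.165, 0.5]
    - [0.3, -0.073, 0.13, 0.002, 0.29, -0.2, 0.5]
    - [0.36, -0.08, 0.185, 0.002, 0.335, -0.23, 0.5]
    - [0.41, -0.083, 0.24, 0.002, 0.365, -0.25, 0.5]
    - [0.45, -0.084, 0.295, 0.002, 0.376, -0.258, 0.5]
    - [0.465, -0.084, 0.32, 0.002, 0.376, -0.258, 0.5]

```text
clock: 15.95
position: [0.5146, 0.2651, 0.2028]
tool_rot: [-3.128, -0.782, 1.628]
force: [-0.4, -0.6, -1.1]
grip_width: 0.0588
finger_force: 38.4
```

Run:
```python
from h import *
s=st(); print(rel([.5163,.2694,.2073],hangR(45)))
```

```text
clk 15.95 pos [0.5146 0.2651 0.2028] rot [-3.128 -0.782  1.628] F [-0.4 -0.6 -1.1] M [-0.96 -0.02  0.05] w 0.0588 f 38.4 q [ 0.407  0.611 -0.745  1.9   -0.579  0.73   0.278]
[0.012, 0.004, -0.001, -0.002, 0.002, -0.005]
```

play_rows:
  deltas:
    - [0.006, 0.002, -0.001, -0.001, 0.001, -0.003, 0.5]
    - [0.012, 0.004, -0.001, -0.002, 0.002, -0.005, 0.5]
    - [0.012, 0.004, -0.001, -0.002, 0.002, -0.005, 0.5]
    - [0.012, 0.004, -0.001, -0.002, 0.002, -0.005, 0.5]

```text
clock: 16.35
position: [0.5181, 0.2685, 0.2105]
tool_rot: [3.135, -0.784, 1.645]
force: [-1.0, -0.4, -1.4]
grip_width: 0.0583
finger_force: 38.4
```

Run:
```python
from h import *
s=st(); print(rel([.5163,.2694,.2073],hangR(45))); print(rel(np.array([.5127,.3193,.2073])-.018*n,hangR(45)))
a=grab('side','side5')[:,:,::-1];b=grab('top','top5')[:,:,::-1]
cv2.imwrite('pics/c6.png',np.hstack([tile(a,230,90,60,90,400,600),tile(b,110,170,60,90,400,600)]))
```

```text
clk 16.35 pos [0.5181 0.2685 0.2105] rot [ 3.135 -0.784  1.645] F [-1.  -0.4 -1.4] M [-0.96 -0.05 -0.01] w 0.0583 f 38.4 q [ 0.407  0.602 -0.751  1.893 -0.582  0.732  0.279]
[-0.003, -0.004, 0.006, 0.002, 0.0, 0.001]
[0.042, -0.004, 0.051, 0.002, 0.0, 0.001]
```

View pics/c6.png

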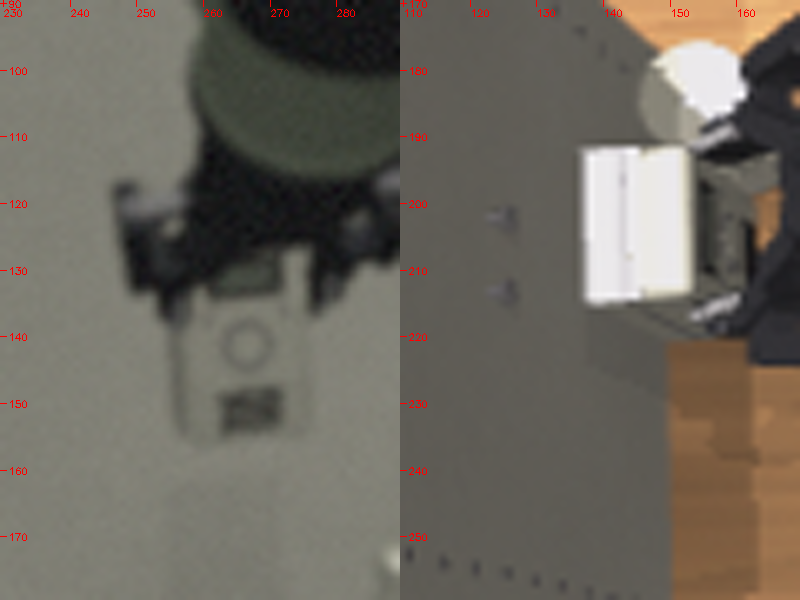

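play_rows:
  deltas:
    - [0, -0.002, 0.008, 0.001, 0, 0.001, 0.5]
    - [0.012, -0.003, 0.02, 0.002, 0, 0.001, 0.5]
    - [0.025, -0.004, 0.034, 0.002, 0, 0.001, 0.5]
    - [0.036, -0.004, 0.045, 0.002, 0, 0.001, 0.5]
    - [0.042, -0.004, 0.051, 0.002, 0, 0.001, 0.5]
    - [0.042, -0.004, 0.051, 0.002, 0, 0.001, 0.5]
    - [0.042, -0.004, 0.051, 0.002, 0, 0.001, 0.5]

```text
clock: 17.15
position: [0.5134, 0.3014, 0.2062]
tool_rot: [-3.139, -0.785, 1.641]
force: [0.4, 0.6, -1.8]
grip_width: 0.0587
finger_force: 38.3
```

Run:
```python
from h import *
s=st(); M=hangR(45)
for d in(.018,.008,.001): print(rel(np.array([.5127,.3193,.2073])-d*n,M))
```

```text
clk 17.15 pos [0.5134 0.3014 0.2062] rot [-3.139 -0.785  1.641] F [ 0.4  0.6 -1.8] M [-1.02 -0.07 -0.06] w 0.0587 f 38.3 q [ 0.349  0.61  -0.757  1.898 -0.593  0.685  0.246]
[0.001, 0.001, -0.002, -0.001, 0.0, -0.0]
[0.015, 0.001, 0.012, -0.001, 0.0, -0.0]
[0.025, 0.001, 0.022, -0.001, 0.0, -0.0]
```

play_rows:
  deltas:
    - [0.003, 0.001, 0, -0.001, 0, 0, 0.5]
    - [0.007, 0.001, 0.004, -0.001, 0, 0, 0.5]
    - [0.011, 0.001, 0.008, -0.001, 0, 0, 0.5]
    - [0.015, 0.001, 0.012, -0.001, 0, 0, 0.5]
    - [0.015, 0.001, 0.012, -0.001, 0, 0, 0.5]

```text
clock: 17.65
position: [0.5129, 0.3116, 0.2074]
tool_rot: [-3.141, -0.785, 1.642]
force: [0.6, 0.5, -2.4]
grip_width: 0.0587
finger_force: 38.4
```

play_rows:
  deltas:
    - [0.002, 0, 0.002, 0, 0, 0, 0.5]
    - [0.004, 0, 0.004, 0, 0, 0, 0.5]
    - [0.006, 0, 0.006, 0, 0, 0, 0.5]
    - [0.006, 0, 0.006, 0, 0, 0, 0.5]

```text
clock: 18.05
position: [0.5128, 0.3155, 0.2074]
tool_rot: [-3.141, -0.785, 1.641]
force: [-0.2, -0.1, -1.0]
grip_width: 0.0585
finger_force: 38.4
```

Run:
```python
from h import *
s=st(); M=hangR(45)
for d in(.001,0): print(rel(np.array([.5127,.3193,.2073])-d*n,M))
```

```text
clk 18.05 pos [0.5128 0.3155 0.2074] rot [-3.141 -0.785  1.641] F [-0.2 -0.1 -1. ] M [-1.   -0.05 -0.04] w 0.0585 f 38.4 q [ 0.324  0.61  -0.76   1.897 -0.598  0.666  0.23 ]
[0.004, 0.0, 0.004, 0.0, 0.0, -0.0]
[0.005, 0.0, 0.005, 0.0, 0.0, -0.0]
```

play_rows:
  deltas:
    - [0.002, 0, 0.002, 0, 0, 0, 0.5]
    - [0.004, 0, 0.004, 0, 0, 0, 0.5]
    - [0.0045, 0, 0.0045, 0, 0, 0, 0.5]
    - [0.0045, 0, 0.0045, 0, 0, 0, 0.5]

```text
clock: 18.45
position: [0.5126, 0.3185, 0.2073]
tool_rot: [-3.141, -0.785, 1.641]
force: [0.6, -1.0, -1.4]
grip_width: 0.0586
finger_force: 38.4
```

Run:
```python
from h import *
s=st(); M=hangR(45)
for d in(0,.004,.010,.0135,.015): print(rel(np.array([.5129,.3190,.2073-d]),M))
```

```text
clk 18.45 pos [0.5126 0.3185 0.2073] rot [-3.141 -0.785  1.641] F [ 0.6 -1.  -1.4] M [-0.96 -0.04 -0.  ] w 0.0586 f 38.4 q [ 0.319  0.61  -0.76   1.896 -0.599  0.662  0.226]
[0.001, 0.001, 0.001, 0.0, 0.0, -0.0]
[-0.005, 0.001, 0.006, 0.0, 0.0, -0.0]
[-0.014, 0.001, 0.015, 0.0, 0.0, -0.0]
[-0.018, 0.001, 0.02, 0.0, 0.0, -0.0]
[-0.021, 0.001, 0.022, 0.0, 0.0, -0.0]
```

Nearly seated against the panel, no contact forces. Now lower.

play_rows:
  deltas:
    - [-0.002, 0.001, 0.003, 0, 0, 0, 0.5]
    - [-0.005, 0.001, 0.006, 0, 0, 0, 0.5]
    - [-0.008, 0.001, 0.009, 0, 0, 0, 0.5]
    - [-0.011, 0.001, 0.012, 0, 0, 0, 0.5]
    - [-0.014, 0.001, 0.015, 0, 0, 0, 0.5]
    - [-0.014, 0.001, 0.015, 0, 0, 0, 0.5]

```text
clock: 19.05
position: [0.5132, 0.3187, 0.1967]
tool_rot: [-3.141, -0.785, 1.64]
force: [1.1, -3.6, -2.1]
grip_width: 0.0586
finger_force: 38.6
```

play_rows:
  deltas:
    - [-0.002, 0, 0.002, 0, 0, 0, 0.5]
    - [-0.004, 0, 0.004, 0, 0, 0, 0.5]
    - [-0.005, 0, 0.005, 0, 0, 0, 0.5]
    - [-0.005, 0, 0.005, 0, 0, 0, 0.5]

```text
clock: 19.45
position: [0.5133, 0.3187, 0.1935]
tool_rot: [-3.141, -0.785, 1.641]
force: [1.3, -4.1, -0.2]
grip_width: 0.0585
finger_force: 38.8
```

Run:
```python
from h import *
s=st()
```

```text
clk 19.45 pos [0.5133 0.3187 0.1935] rot [-3.141 -0.785  1.641] F [ 1.3 -4.1 -0.2] M [-1.53 -0.28 -0.17] w 0.0585 f 38.8 q [ 0.316  0.634 -0.759  1.904 -0.597  0.636  0.242]
```

play_rows:
  deltas:
    - [-0.001, 0, 0.001, 0, 0, 0, 0.5]
    - [-0.0015, 0, 0.0015, 0, 0, 0, 0.5]
    - [-0.0015, 0, 0.0015, 0, 0, 0, 0.5]

```text
clock: 19.75
position: [0.5134, 0.3187, 0.1928]
tool_rot: [3.141, -0.785, 1.641]
force: [-1.1, -8.3, 7.2]
grip_width: 0.0585
finger_force: 39.6
```

play_rows:
  deltas:
    - [-0.001, 0, 0.001, 0, 0, 0, 0.5]
    - [-0.0015, 0, 0.0015, 0, 0, 0, 0.5]
    - [-0.0015, 0, 0.0015, 0, 0, 0, 0.5]

```text
clock: 20.05
position: [0.5135, 0.3188, 0.1924]
tool_rot: [3.141, -0.786, 1.641]
force: [-3.6, -15.4, 19.0]
grip_width: 0.0587
finger_force: 40.7
```

Run:
```python
from h import *
s=st()
```

```text
clk 20.05 pos [0.5135 0.3188 0.1924] rot [ 3.141 -0.786  1.641] F [ -3.6 -15.4  19. ] M [-0.04  0.85  0.79] w 0.0587 f 40.7 q [ 0.316  0.636 -0.76   1.905 -0.598  0.634  0.244]
```

play_rows:
  deltas:
    - [0.001, 0, -0.0025, 0, 0, 0, 0.5]
    - [0.001, 0, -0.0025, 0, 0, 0, 0.4]
    - [0.001, 0, -0.0025, 0, 0, 0, 0.3]
    - [0.001, 0, -0.0025, 0, 0, 0, 0.15]
    - [0.001, 0, -0.0025, 0, 0, 0, 0.1]
    - [0.001, 0, -0.0025, 0, 0, 0, 0.1]
    - [0.001, 0, -0.02, 0, 0, 0, 0.1]
    - [0.001, 0, -0.06, 0, 0, 0, 0.1]
    - [0.001, 0, -0.12, 0, 0, 0, 0.1]
    - [0.001, 0, -0.18, 0, 0, 0, 0.1]

```text
clock: 21.05
position: [0.5173, 0.2548, 0.2565]
tool_rot: [-3.141, -0.785, 1.641]
force: [0.3, -0.0, -0.1]
grip_width: 0.0771
finger_force: 0.0
```

play_rows:
  deltas:
    - [0, 0, -0.06, 0, 0, 0, 0.1]
    - [0, 0, -0.13, 0, 0, 0, 0.1]
    - [-0.05, 0, -0.2, 0, 0, 0, 0.1]
    - [-0.1, 0, -0.27, 0, 0, 0, 0.1]
    - [-0.15, 0, -0.33, 0, 0, 0, 0.1]
    - [-0.18, 0, -0.36, 0, 0, 0, 0.1]
    - [-0.18, 0, -0.36, 0, 0, 0, 0.1]

```text
clock: 21.75
position: [0.5317, 0.0616, 0.319]
tool_rot: [-3.141, -0.784, 1.636]
force: [-0.1, 1.6, 0.5]
grip_width: 0.0772
finger_force: 0.0
```

Run:
```python
from h import *
s=st()
a=grab('side','side6')[:,:,::-1];b=grab('top','top6')[:,:,::-1]
cv2.imwrite('pics/c7.png',np.hstack([tile(a,220,110,100,150,400,600),np.vstack([tile(b,90,165,100,75,400,300),tile(b,210,150,140,105,400,300)])]))
```

```text
clk 21.75 pos [0.5317 0.0616 0.319 ] rot [-3.141 -0.784  1.636] F [-0.1  1.6  0.5] M [-0.74 -0.08 -0.02] w 0.0772 f 0.0 q [ 0.707  0.505 -0.669  1.674 -0.499  1.233  0.357]
```

View pics/c7.png

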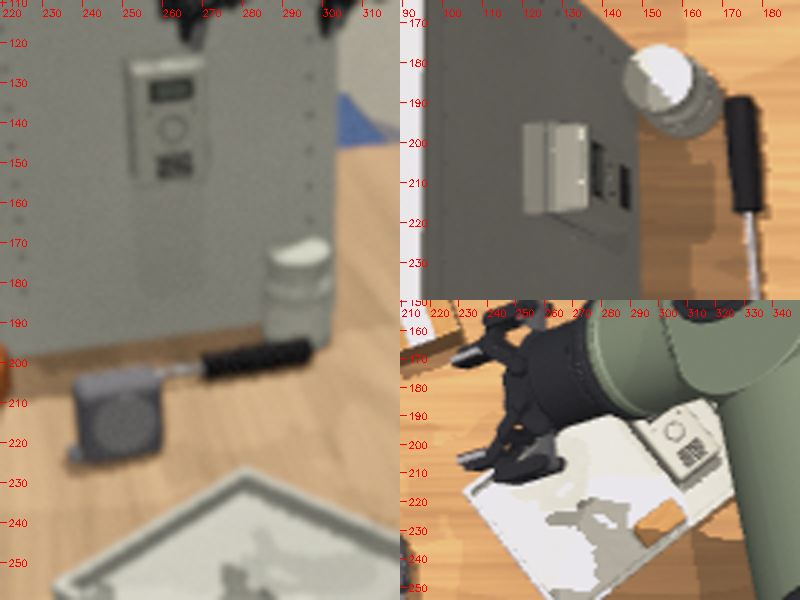

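Run:
```python
from h import *
for nme,(x,y,w,h) in(('side',(245,118,36,46)),('top',(115,188,40,36))):
    g=[cv2.cvtColor(cv2.imread(f'pics/{nme}{i}.png'),cv2.COLOR_BGR2GRAY)[y:y+h,x:x+w].astype(np.float32) for i in(0,6)]
    W=np.eye(2,3,dtype=np.float32); print(nme,cv2.findTransformECC(g[0],g[1],W,cv2.MOTION_TRANSLATION,(3,100,1e-6),None,3))
```

```text
side (0.8258841222576468, array([[ 1.        ,  0.        , -0.27529073],
       [ 0.        ,  1.        ,  0.31065056]], dtype=float32))
top (0.972634119565378, array([[1.        , 0.        , 0.24438308],
       [0.        , 1.        , 0.28653696]], dtype=float32))
```

```bash
python3 -c "
from h import *
print(job_done())"
```

```text
the job is handed in; nothing more can be done
None
```

The old alarm lies face up in the free half of the tray, and the new one hangs right way up on the two screws, let right down and within about 1 mm of where the old one hung; I handed the job in at about 22 s.

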